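# Unstack the sample tubs into the nests of the dial

### The arm

A 6-joint arm with a two-finger parallel gripper is mounted at the origin on the work surface. World frame = base frame: x ahead of the robot, y to its left, z up, the work surface at z = 0. Lengths are in mm, angles in rad, forces in N, time in s.
With the tool pointing down it reaches from about 400 to 925 mm from the base axis. Payload 3.4 kg.
Tool frame: the origin (TCP) lies midway between the tips of the shut fingers; the grasp point (between the pads) lies 19 mm behind it; z points along the fingers, y is the line along which they close (so a half turn about z gives the same grasp; the last joint's range is limited). The gripper opens to 85 mm and grips with 20 to 120 N. Pads are 22 mm wide; open, the fingers measure 114 mm over their backs; the gripper's body (76 mm by 85 mm) begins 54 mm behind the grasp point. The pads swing forward as they close: fully open they stand 13 mm farther back than shut.
Start: joints at [1.028, 0.307, 1.506, -0, 1.328, -0.073], TCP at [260.33, 512.698, 231.305] pointing down, gripper open.
Joint ranges: [-3.12, 3.12], [-1.05, 2.28], [0.14, 2.33], [-1.42, 4.57], [0.1, 2.73], [-2.68, 2.68]. Speed limits (rad/s): [2.57, 2.57, 3.14, 3.14, 3.14, 3.14].

### API

Orientations are given as a unit quaternion [x, y, z, w].
In Python, from bench import manip gives the robot as it stands.
- The arm moves only by the tool move_arm, never from a script. Its argument "steps" is a list of rows, each a list of 3 entries, a list of its own where there are three numbers: the closure, from -1 (fully open) to 1 (shut), then the shift along the world's x, y, z in m, then the turn about the world's z in rad. A call has exactly 10 rows; each row is the pose to reach, as a shift and turn from the pose commanded when the call began; what a row does not reach only later rows make up. A row lasts 1/8 s, in which the tool goes at most 62.5 mm and 10.7 degrees, less where a joint would pass 70% of its speed; a pose out of reach is approached as far as the arm can. A call with a gripper value outside its range is refused whole. The fingers move at their own pace and stop on an object; "grip_force" is the grip in N (left out, the last holds). Time passes only in rows, so rows that repeat a pose let the fingers close, or fill a call up. It gives the time, the measured TCP pose, the force, the opening and the grip force at its end, in the units of the state.
- manip.get_obs(): the state, without advancing time (a new reading comes with each control period).
- manip.snapshot(name): name is "scene" or "top" or "wrist"; returns (picture, depth): 420x560x3 uint8, red, green, blue; 420x560 float32, mm along the optical axis (not along the pixel's ray), 0 where there is no reading.
- manip.camera_model(name): a dict with "fov_y" (degrees; the focal length in pixels is half the picture's height over the tangent of half this angle, whatever the lens; pixels are square), "cx", "cy" (the principal point, pixels), "pose" (4x4, takes a point from camera to world coordinates); the wrist camera has in their place "T_tool_cam" (4x4, takes a point from camera to tool coordinates, whose origin is the TCP and whose axes are the flange's). Camera axes: x right, y up, looking along -z (the intrinsics and any distortion apply to the point x, -y, -z); pixel columns grow to the right and rows downward; lengths in mm; the calibration is good to about 2 mm. A picture is of the moment at which its call begins: read the wrist's pose just before it. camera_model takes no time and is no camera call.
- manip.close_job(): hands the job in; it is judged then, once.
The state is a dict: "clock": time; "q": joint angles; "dq": joint speeds; "effort": joint torques, N m; "tool_pos": TCP position; "tool_rot": TCP orientation; "wrist_force": force on the tool from outside, world axes, zero at the start; "torque": the same for the moment, N m; "finger_gap": finger opening in mm; "grasp_force": force on a finger pad.
Only numpy, scipy, OpenCV 4.12 (cv2) and the standard library are available. Lean on these libraries where they do the work, as an engineer would, in place of code of your own. Each camera call takes 0.05 s, during which the arm holds its last target. There are 200 camera calls.

### The job

Load the trial dial for date stamping: take the stack of lidded tubs on the steel tray apart and hang all four tubs in the dial, each in the one nest ring that fits it, body down through the hole and the lid's edge resting flat on the ring. They are full, so keep them upright and lower them in rather than dropping them, and leave the bottle and the wrench where they are.

Things in the scene. Friction and masses are not known exactly. Their poses are not given: they have to be found in the camera images.
- tub_70_mid (a point): Largest of four upright closed white tubs, about 120 g, 42 mm tall. Top 12 mm: flat lid 70 mm across, white edge, grey foil panel; grip the lid's edge. Below it the body tapers from 58 mm to 47 mm at the foot. Point: centre, half-way up (21 mm above the foot, 9 below the lid's underside); z up. On the tray, under the stack or alone beside it.
- tub_60_mid (a point): Second largest of four upright closed white tubs, about 90 g, 42 mm tall. Top 12 mm: flat lid 60 mm across, white edge, grey foil panel; grip the lid's edge. Below it the body tapers from 48 mm to 37 mm at the foot. Point: centre, half-way up (21 mm above the foot, 9 below the lid's underside); z up. On the tray, under the stack or alone beside it.
- tub_50_mid (a point): Second smallest of four upright closed white tubs, about 50 g, 32 mm tall. Top 12 mm: flat lid 50 mm across, white edge, grey foil panel; grip the lid's edge. Below it the body tapers from 38 mm to 27 mm at the foot. Point: centre, half-way up (16 mm above the foot, 4 below the lid's underside); z up. In the middle of the stack of three, on the lid of a bigger tub.
- tub_40_mid (a point): Smallest of four upright closed white tubs, about 30 g, 26 mm tall. Top 12 mm: flat lid 40 mm across, white edge, grey foil panel; grip the lid's edge. Below it the body tapers from 28 mm to 17 mm at the foot. Point: centre, half-way up (13 mm above the foot, 1 below the lid's underside); z up. Top of the stack of three, on the lid of tub_50.
- nest_70_top (a point): Nest of the 70 mm tub: aluminium ring, 110 mm outside, 10 mm thick, through hole 62 mm, fixed over a hole in the dial (dark plywood disc 370 mm across, top 90 mm above the work surface; four nests, 110 mm from its centre). Point: centre of the hole at the ring's upper face; z up. The tub hangs by its lid, with 2 mm play around its body, its centre 9 mm below this point.
- nest_60_top (a point): Nest of the 60 mm tub: aluminium ring, 110 mm outside, 10 mm thick, through hole 52 mm, fixed over a hole in the dial (dark plywood disc 370 mm across, top 90 mm above the work surface; four nests, 110 mm from its centre). Point: centre of the hole at the ring's upper face; z up. The tub hangs by its lid, with 2 mm play around its body, its centre 9 mm below this point.
- nest_50_top (a point): Nest of the 50 mm tub: aluminium ring, 110 mm outside, 10 mm thick, through hole 42 mm, fixed over a hole in the dial (dark plywood disc 370 mm across, top 90 mm above the work surface; four nests, 110 mm from its centre). Point: centre of the hole at the ring's upper face; z up. The tub hangs by its lid, with 2 mm play around its body, its centre 4 mm below this point.
- nest_40_top (a point): Nest of the 40 mm tub: aluminium ring, 110 mm outside, 10 mm thick, through hole 32 mm, fixed over a hole in the dial (dark plywood disc 370 mm across, top 90 mm above the work surface; four nests, 110 mm from its centre). Point: centre of the hole at the ring's upper face; z up. The tub hangs by its lid, with 2 mm play around its body, its centre 1 mm below this point.
- bottle_mid (a point): White round cleaner bottle, 64 mm in diameter, 150 mm tall, standing loose in the gap between dial and tray, at its far end; its centre half-way up. Not part of the job: leave it standing where it is.
- wrench: Steel open-ended wrench, 170 mm long, lying loose on the work surface on the far side; its origin is in the middle of its underside, x along its length. Not part of the job: leave it lying.

How it is judged (in metres and radians):
At the end, for the whole second after the job is handed in: Each of the four tubs hangs at rest and released in the nest of its own size: centred within 6 mm of the hole, upright within about 4.5 degrees, and seated to within 3 mm of its lid's edge lying on the ring (horizontal distance between tub_70_mid and nest_70_top below 0.006 m and z of tub_70_mid in the frame of nest_70_top between -0.012 and -0.006 m and angle between each of tub_70_mid, tub_60_mid, tub_50_mid, tub_40_mid's own z axis and vertical below 0.08 rad and linear speed of each of tub_70, tub_60, tub_50, tub_40 below 0.01 m/s and horizontal distance between tub_60_mid and nest_60_top below 0.006 m and z of tub_60_mid in the frame of nest_60_top between -0.012 and -0.006 m and horizontal distance between tub_50_mid and nest_50_top below 0.006 m and z of tub_50_mid in the frame of nest_50_top between -0.007 and -0.001 m and horizontal distance between tub_40_mid and nest_40_top below 0.006 m and z of tub_40_mid in the frame of nest_40_top between -0.004 and 0.002 m); the robot touches nothing.
It fails at once if a tub tipped more than 40 degrees (angle between any of tub_70_mid, tub_60_mid, tub_50_mid, tub_40_mid's own z axis and vertical above 0.7 rad).
It fails at once if a tub dropped (falling free at more than 0.75 m/s, a fall of some 30 mm) ((linear speed of tub_70 above 0.75 m/s and contact force between the fingers and tub_70 below 0.05 N) or (linear speed of tub_60 above 0.75 m/s and contact force between the fingers and tub_60 below 0.05 N) or (linear speed of tub_50 above 0.75 m/s and contact force between the fingers and tub_50 below 0.05 N) or (linear speed of tub_40 above 0.75 m/s and contact force between the fingers and tub_40 below 0.05 N)).
It fails at once if the bottle knocked away or over (distance of bottle_mid from where it was at the start of the episode above 0.03 m or angle between bottle_mid's own z axis and vertical above 0.5 rad).
It fails at once if the wrench pushed away (distance of wrench from where it was at the start of the episode above 0.03 m).
It also fails if it takes over 118 s, if anything falls off the work surface, if the arm or the gripper's body presses on something with over 40 N, if the wrist force passes 120 N, or if a joint passes its speed limit or range.

## Working session

There is one attempt and no reset: what is moved stays moved. The work goes in short steps, Python scripts to look and compute and a tool call to move; the robot and the scene stay as the last step left them, time stands still between calls to the robot, and variables do not carry over. Pictures are saved under pics/ and viewed, at most 14 in all, crops included, and the job is handed in when it is done.

Besides the shell and the picture viewer there is one more tool, called after "Request:" by a JSON object that holds its "op" and its "data", one argument or row to a line. move_arm: Moves the arm, as the interface text tells. Its arguments: {"type":"object","properties":{"steps":{"type":"array"},"grip_force":{"type":"number"}},"required":["steps"]}

```bash
mkdir -p pics; ls; cat > h.py <<'E'
import numpy as np, cv2
from bench import manip
def f(m): return 210/np.tan(np.radians(m["fov_y"])/2)
E
python3 - <<'E'
from h import *
o=manip.get_obs(); print(o)
for n in ("top","scene","wrist"):
    p,d=manip.snapshot(n); m=manip.camera_model(n); print(n,m, d.min(), d.max())
    np.savez(f"pics/{n}0.npz",p=p,d=d); cv2.imwrite(f"pics/{n}0.png",p[:,:,::-1])
E
```

```text
pics
{'clock': 0.0, 'q': array([ 1.02748607e+00,  3.07574270e-01,  1.50765590e+00,  1.39710577e-05,
        1.32841935e+00, -7.34837393e-02]), 'dq': array([-5.71876593e-04,  2.59302957e-04,  4.29180631e-04, -1.24261796e-03,
       -1.06455052e-03, -5.64267395e-05]), 'effort': array([-1.87406433e-03, -4.57559931e+01, -2.51913124e+01, -3.85505828e-04,
        1.31373148e-02, -9.00544535e-06]), 'tool_pos': array([259.96939448, 512.09575239, 230.38692312]), 'tool_rot': array([ 2.32760141e-01,  9.72533629e-01, -9.77856640e-04, -3.18622221e-04]), 'wrist_force': array([-0.38063873,  0.48920322, -0.383142  ]), 'torque': array([ 0.06238685,  0.02324533, -0.02352112]), 'grasp_force': 0.0, 'finger_gap': 85.1574121189434}
top {'fov_y': 55.32685285092263, 'cx': 276.44594048887893, 'cy': 207.49363614351196, 'pose': array([[ 2.57012915e-02,  9.80516862e-01, -1.94746316e-01,
         4.28599012e+02],
       [-9.99635258e-01,  2.68243590e-02,  3.13135149e-03,
        -6.30914049e-01],
       [ 8.29428803e-03,  1.94594804e-01,  9.80848646e-01,
         9.57411852e+02],
       [ 0.00000000e+00,  0.0000
[... 275 characters left out ...]
.65024341e-01,  7.01448938e-01,
         5.45033349e+02],
       [ 5.80720345e-03,  8.35517414e-01,  5.49433279e-01,
         5.25772433e+02],
       [ 0.00000000e+00,  0.00000000e+00,  0.00000000e+00,
         1.00000000e+00]])} 0.0 3982.299
wrist {'fov_y': 58.553604496292735, 'cx': 277.19246072709456, 'cy': 208.22758911130438, 'T_tool_cam': array([[ 7.84794793e-04,  9.63587275e-01,  2.67392873e-01,
         6.82359363e+01],
       [ 9.99999612e-01, -8.63515012e-04,  1.76809457e-04,
        -1.18671356e+00],
       [ 4.01269102e-04,  2.67392630e-01, -9.63587578e-01,
        -1.41678995e+02],
       [ 0.00000000e+00,  0.00000000e+00,  0.00000000e+00,
         1.00000000e+00]])} 0.0 1106.9115
```

View pics/top0.png

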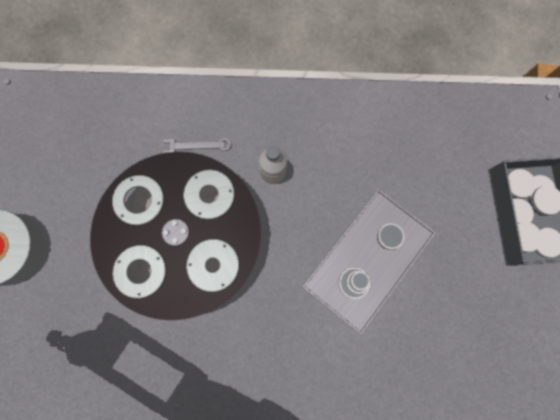

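View pics/scene0.png

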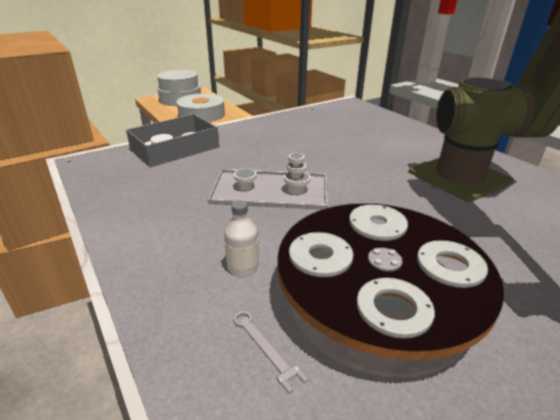

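Top view: rings at about (138,199), (209,193), (139,271) and (212,265); lone tub at (391,236), stack at (356,282). The bottle at (273,163) stands between dial and tray. The scene view agrees with this: stack of three, lone tub beside it.

```bash
cat >> h.py <<'E'
def campose(n,o=None):
    m=manip.camera_model(n)
    if n!="wrist": return m,m["pose"]
    from scipy.spatial.transform import Rotation as R
    T=np.eye(4);T[:3,:3]=R.from_quat(o["tool_rot"]).as_matrix();T[:3,3]=o["tool_pos"]
    return m,T@m["T_tool_cam"]
def ray(m,T,uv,z):
    uv=np.atleast_2d(uv).astype(float);F=f(m)
    d=np.c_[(uv[:,0]-m["cx"])/F,-(uv[:,1]-m["cy"])/F,-np.ones(len(uv))]@T[:3,:3].T
    return T[:3,3]+d*((z-T[2,3])/d[:,2])[:,None]
def cloud(m,T,d):
    v,u=np.mgrid[:420,:560];F=f(m)
    c=np.stack([(u-m["cx"])/F*d,-(v-m["cy"])/F*d,-d],-1)
    return c@T[:3,:3].T+T[:3,3]
def circ(P):
    keep=np.ones(len(P),bool)
    for _ in range(4):
        A=np.c_[2*P[keep,:2],np.ones(keep.sum())];s=np.linalg.lstsq(A,(P[keep,:2]**2).sum(1),rcond=None)[0]
        r=np.sqrt(s[2]+s[0]**2+s[1]**2);e=np.hypot(*(P[:,:2]-s[:2]).T)-r;keep=abs(e)<max(2*np.std(e[keep]),.6)
    return s[0],s[1],r,np.std(e[keep]),keep.mean()
E
python3 - <<'E'
from h import *
np.set_printoptions(precision=1,suppress=True)
for n,seeds in (("top",[(138,199),(209,193),(139,271),(212,265)]),("scene",[(378,220),(320,254),(452,262),(396,305)])):
    z=np.load(f"pics/{n}0.npz");p,d=z["p"],z["d"];m,T=campose(n);W=cloud(m,T,d)
    g=cv2.cvtColor(p,cv2.COLOR_RGB2GRAY)
    mk=(g>150).astype(np.uint8)
    cs,h=cv2.findContours(mk,cv2.RETR_CCOMP,cv2.CHAIN_APPROX_NONE)
    for s in seeds:
        for i,c in enumerate(cs):
            if h[0][i][3]<0 and cv2.contourArea(c)>800 and cv2.pointPolygonTest(c,tuple(map(float,s)),False)>0:
                hole=[k for k in range(len(cs)) if h[0][k][3]==i and len(cs[k])>20]
                P=ray(m,T,c[:,0],100);print(n,s,"outer",np.array(circ(P)))
                for k in hole: print("   hole",np.array(circ(ray(m,T,cs[k][:,0],100))))
                q=np.zeros_like(mk);cv2.drawContours(q,cs,i,1,-1);q&=mk;q=cv2.erode(q,np.ones((3,3)))
                print("   depth z",np.median(W[...,2][q>0]))
z=np.load("pics/top0.npz");m,T=campose("top");W=cloud(m,T,z["d"])
for c,r in (((391,236),12),((361,281),8),((273,163),12)): 
    print(c,W[c[1],c[0]])
print("tray",W[270,395],W[285,325],W[225,360],"table",W[330,500],"dial",W[235,215])
for x in (130,175,220): print(W[235,x])
q=(W[...,2]>25)&(np.mgrid[:420,:560][1]>300)&(np.mgrid[:420,:560][1]<450)&(np.mgrid[:420,:560][0]>180)&(np.mgrid[:420,:560][0]<340)
k,l,st,ce=cv2.connectedComponentsWithStats(q.astype(np.uint8))
print(st,ce)
for u in range(336,380,2): print(u,W[282,u])
im=cv2.resize(z["p"][190:340,290:450,::-1],None,fx=5,fy=4,interpolation=cv2.INTER_CUBIC) if 0 else cv2.resize(z["p"][200:320,310:430,::-1],(600,600),interpolation=cv2.INTER_CUBIC)
cv2.imwrite("pics/crop1.png",im)
E
```

```text
top (138, 199) outer [608.8 301.2  52.8   0.5   0.9]
   hole [608.9 301.5  32.2   0.6   0.9]
   depth z 99.87403982921103
top (209, 193) outer [625.6 146.9  52.8   0.6   0.9]
   hole [626.2 147.4  22.    0.5   0.9]
   depth z 99.78355186333226
top (139, 271) outer [454.4 284.   53.2   0.5   1. ]
   hole [454.4 284.4  27.1   0.5   0.9]
   depth z 99.89321242178067
top (212, 265) outer [471.5 129.9  53.1   0.4   0.9]
   hole [471.4 129.7  17.1   0.4   0.9]
   depth z 99.83380591041646
scene (378, 220) outer [472.5 128.8  53.6   0.7   0.9]
   hole [469.7 127.7  14.7   1.2   0.8]
   depth z 102.24101535090142
scene (320, 254) outer [627.3 146.4  54.    0.6   0.9]
   hole [627.3 146.   21.3   0.6   1. ]
   depth z 102.17079627723075
scene (452, 262) outer [455.4 283.6  53.8   0.6   0.9]
   hole [476.  278.6   8.    2.2   1. ]
   hole [450.1 282.2  22.8   2.1   0.7]
   depth z 101.95495073036196
scene (396, 305) outer [610.  300.8  54.1   0.6   1. ]
   hole [609.6 300.8  31.5   0.5   0.9]
   depth z 102.01668841259828
(391, 236) [ 550.2 -268.    45.4]
(361, 281) [ 445.6 -184.7  104.8]
(273
[... 4774 characters left out ...]

 [387.  330. ]
 [311.  332. ]
 [322.  336. ]
 [335.  336. ]
 [443.  336. ]
 [302.  338. ]
 [313.  338. ]]
336 [ 443.8 -147.6    4.5]
338 [ 444.  -152.7    2.4]
340 [ 443.4 -150.5   44.6]
342 [ 443.5 -154.9   44.7]
344 [ 443.6 -159.2   45.7]
346 [ 443.4 -159.9   67.1]
348 [ 443.3 -162.    79.4]
350 [ 443.1 -163.4   94.8]
352 [ 443.1 -166.2  102.4]
354 [ 443.2 -170.2  103.3]
356 [ 443.3 -174.4  103.5]
358 [ 443.4 -178.6  103.3]
360 [ 443.5 -182.1  106.8]
362 [ 443.6 -186.6  105.5]
364 [ 443.7 -191.   104.3]
366 [ 443.9 -195.9  101.5]
368 [ 444.  -200.2  100.9]
370 [ 445.9 -227.3    4.9]
372 [ 446.  -232.4    3.3]
374 [ 446.1 -237.2    2.7]
376 [ 446.2 -241.3    5.1]
378 [ 446.3 -245.6    6.7]
```

View pics/wrist0.png

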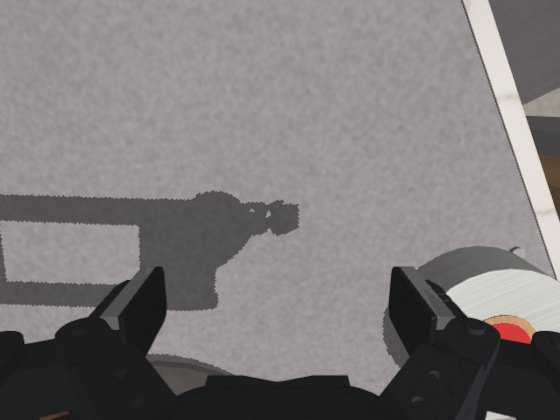

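Tubs: the wrist view shows only floor shadow and the fingers at the bottom, at columns 140 and 420. The hole radii identify the nests: 70 at (609,301), 60 at (454,284), 50 at (626,147), 40 at (471,130). The lone tub is the 60 and the stack is 70/50/40. I'll fly over the nests with the wrist camera.

Request:
{"op": "move_arm", "data": {
  "steps": [
    [-1,[0.04,-0.045,0],0],
    [-1,[0.08,-0.09,0],0],
    [-1,[0.12,-0.135,0],0],
    [-1,[0.16,-0.18,0],0],
    [-1,[0.195,-0.228,0],0],
    [-1,[0.195,-0.228,0],0],
    [-1,[0.195,-0.228,0],0],
    [-1,[0.195,-0.228,0],0],
    [-1,[0.195,-0.228,0],0],
    [-1,[0.195,-0.228,0],0]
  ]
}}

```text
clock: 1.4
tool_pos: [454.7, 285.6, 231.3]
tool_rot: [0.232, 0.973, 0.0, -0.0]
wrist_force: [0.5, 0.2, 0.1]
finger_gap: 85.4
grasp_force: 0.0
```

```bash
cat >> h.py <<'E'
def look(name):
    o=manip.get_obs();p,d=manip.snapshot("wrist");m,T=campose("wrist",o)
    cv2.imwrite(f"pics/{name}.png",p[:,:,::-1]);return o,p,d,m,T
def rings(name):
    o,p,d,m,T=look(name)
    print("tcp",o["tool_pos"].round(1),"clock",o["clock"],"F",o["wrist_force"].round(2))
    W=cloud(m,T,d);g=cv2.cvtColor(p,cv2.COLOR_RGB2GRAY)
    mk=((g>140)&(abs(W[...,2]-100)<6)).astype(np.uint8);mk=cv2.medianBlur(mk,5)
    cs,h=cv2.findContours(mk,cv2.RETR_CCOMP,cv2.CHAIN_APPROX_NONE)
    for i,c in enumerate(cs):
        if cv2.contourArea(c)>1500:
            P=ray(m,T,c[:,0],100);print("hole" if h[0][i][3]>=0 else "outer",np.array(circ(P)).round(1),"px",c[:,0].mean(0).round())
E
python3 -c "
from h import *
rings('w1')"
```

```text
tcp [454.7 285.6 231.3] clock 1.4 F [0.54 0.23 0.09]
outer [596.8 294.3  43.2   5.1   0.8] px [354. 343.]
outer [433.  134.   24.7   4.8   1. ] px [ 94. 258.]
outer [446.6 290.4  46.3   7.3   0.8] px [282. 177.]
```

View pics/w1.png

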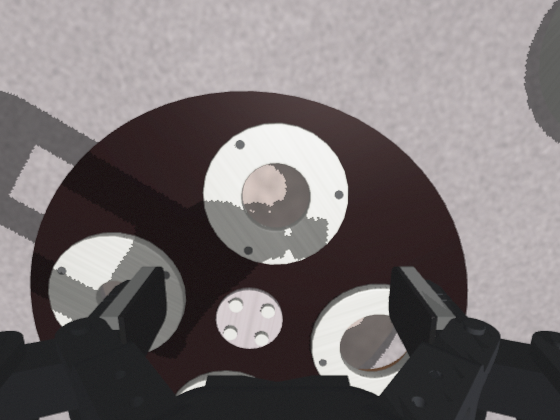

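Nest 60 is centred at px (276,195), partly in arm shadow. I'll lower the grey threshold and fit again.

```bash
sed -i 's/g>140/g>75/' h.py; python3 -c "
from h import *
rings('w1b')"
```

```text
tcp [454.8 285.4 231.3] clock 1.45 F [0.42 0.43 0.34]
outer [595.1 294.3  44.    4.5   0.7] px [357. 343.]
outer [467.  131.1  51.8   3.3   0.7] px [126. 286.]
outer [4.526e+02 2.839e+02 5.390e+01 2.000e-01 1.000e+00] px [276. 193.]
hole [4.522e+02 2.842e+02 2.550e+01 2.000e-01 1.000e+00] px [276. 195.]
```

Request:
{"op": "move_arm", "data": {
  "steps": [
    [-1,[0.05,0.005,0],0],
    [-1,[0.1,0.01,0],0],
    [-1,[0.155,0.015,0],0],
    [-1,[0.155,0.015,0],0],
    [-1,[0.155,0.015,0],0],
    [-1,[0.155,0.015,0],0],
    [-1,[0.155,0.015,0],0],
    [-1,[0.155,0.015,0],0],
    [-1,[0.155,0.015,0],0],
    [-1,[0.155,0.015,0],0]
  ]
}}

```text
clock: 2.75
tool_pos: [610.2, 299.7, 231.5]
tool_rot: [0.233, 0.973, 0.0, 0.0]
wrist_force: [0.5, -0.2, 0.3]
finger_gap: 85.1
grasp_force: 0.0
```

```bash
python3 -c "
from h import *
rings('w2')"
```

```text
tcp [610.2 299.7 231.5] clock 2.75 F [ 0.45 -0.17  0.25]
outer [621.5 148.3  51.6   3.7   0.7] px [127. 284.]
outer [6.072e+02 3.011e+02 5.390e+01 2.000e-01 1.000e+00] px [279. 191.]
hole [6.068e+02 3.013e+02 3.040e+01 2.000e-01 1.000e+00] px [279. 192.]
outer [479.6 142.7  43.8   4.5   0.7] px [ 22. 137.]
outer [465.  278.6  45.2   6.1   0.7] px [153.  38.]
```

Request:
{"op": "move_arm", "data": {
  "steps": [
    [-1,[0.005,-0.05,0],0],
    [-1,[0.01,-0.1,0],0],
    [-1,[0.015,-0.155,0],0],
    [-1,[0.015,-0.155,0],0],
    [-1,[0.015,-0.155,0],0],
    [-1,[0.015,-0.155,0],0],
    [-1,[0.015,-0.155,0],0],
    [-1,[0.015,-0.155,0],0],
    [-1,[0.015,-0.155,0],0],
    [-1,[0.015,-0.155,0],0]
  ]
}}

```text
clock: 4.05
tool_pos: [625.3, 144.9, 231.3]
tool_rot: [0.233, 0.973, -0.0, 0.0]
wrist_force: [-0.7, 0.3, -0.4]
finger_gap: 85.5
grasp_force: 0.0
```

```bash
python3 -c "
from h import *
rings('w3')"
```

```text
tcp [625.3 144.9 231.3] clock 4.05 F [-0.74  0.32 -0.41]
outer [6.245e+02 1.465e+02 5.390e+01 2.000e-01 1.000e+00] px [280. 193.]
hole [6.241e+02 1.467e+02 2.070e+01 2.000e-01 1.000e+00] px [280. 196.]
outer [6.071e+02 2.994e+02 5.430e+01 3.000e-01 8.000e-01] px [467.  74.]
hole [6.070e+02 2.986e+02 3.010e+01 3.000e-01 9.000e-01] px [466.  76.]
outer [481.  124.6  46.5   5.3   0.7] px [154.  35.]
```

Request:
{"op": "move_arm", "data": {
  "steps": [
    [-1,[-0.05,-0.005,0],0],
    [-1,[-0.1,-0.01,0],0],
    [-1,[-0.155,-0.015,0],0],
    [-1,[-0.155,-0.015,0],0],
    [-1,[-0.155,-0.015,0],0],
    [-1,[-0.155,-0.015,0],0],
    [-1,[-0.155,-0.015,0],0],
    [-1,[-0.155,-0.015,0],0],
    [-1,[-0.155,-0.015,0],0],
    [-1,[-0.155,-0.015,0],0]
  ]
}}

```text
clock: 5.35
tool_pos: [470.4, 129.7, 231.2]
tool_rot: [0.233, 0.973, -0.0, -0.0]
wrist_force: [0.4, -0.2, 0.2]
finger_gap: 85.6
grasp_force: 0.0
```

```bash
python3 -c "
from h import *
rings('w4')"
```

```text
tcp [470.4 129.7 231.2] clock 5.35 F [ 0.37 -0.24  0.2 ]
outer [611.5 136.5  42.4   5.8   0.8] px [363. 342.]
outer [602.1 290.3  43.2  11.5   1. ] px [524. 254.]
outer [4.699e+02 1.293e+02 5.390e+01 2.000e-01 1.000e+00] px [278. 195.]
outer [4.525e+02 2.822e+02 5.430e+01 3.000e-01 8.000e-01] px [465.  76.]
hole [4.525e+02 2.814e+02 2.530e+01 3.000e-01 1.000e+00] px [464.  79.]
```

Request:
{"op": "move_arm", "data": {
  "steps": [
    [-1,[-0.005,-0.055,0],0],
    [-1,[-0.01,-0.11,0],0],
    [-1,[-0.015,-0.165,0],0],
    [-1,[-0.02,-0.22,0],0],
    [-1,[-0.025,-0.275,0.003],0],
    [-1,[-0.027,-0.312,0.005],0],
    [-1,[-0.027,-0.312,0.005],0],
    [-1,[-0.027,-0.312,0.005],0],
    [-1,[-0.027,-0.312,0.005],0],
    [-1,[-0.027,-0.312,0.005],0]
  ]
}}

```text
clock: 6.65
tool_pos: [443.4, -181.2, 236.3]
tool_rot: [0.232, 0.973, 0.0, -0.0]
wrist_force: [0.9, -0.7, 0.0]
finger_gap: 85.4
grasp_force: 0.0
```

```bash
cat >> h.py <<'E'
def lid(name,ztop,R,white=150):
    o,p,d,m,T=look(name);W=cloud(m,T,d)
    print("tcp",o["tool_pos"].round(1),"clock",o["clock"],"F",o["wrist_force"].round(2))
    mk=((abs(W[...,2]-ztop)<7)&(np.hypot(W[...,0]-o["tool_pos"][0],W[...,1]-o["tool_pos"][1])<65)).astype(np.uint8);mk=cv2.medianBlur(mk,5)
    cs,_=cv2.findContours(mk,cv2.RETR_EXTERNAL,cv2.CHAIN_APPROX_NONE)
    for c in cs:
        if cv2.contourArea(c)>800:
            q=np.zeros_like(mk);cv2.drawContours(q,[c],-1,1,-1)
            print("lid R",R,np.array(circ(ray(m,T,c[:,0],ztop))).round(1),"px",c[:,0].mean(0).round(),"z med",np.median(W[...,2][(q&mk)>0]).round(1))
E
python3 -c "
from h import *
lid('s1',104,20)"
```

```text
tcp [ 443.4 -181.2  236.3] clock 6.65 F [ 0.94 -0.69  0.01]
lid R 20 [ 4.450e+02 -1.832e+02  1.950e+01  2.000e-01  1.000e+00] px [277. 201.] z med 103.3
```

View pics/s1.png

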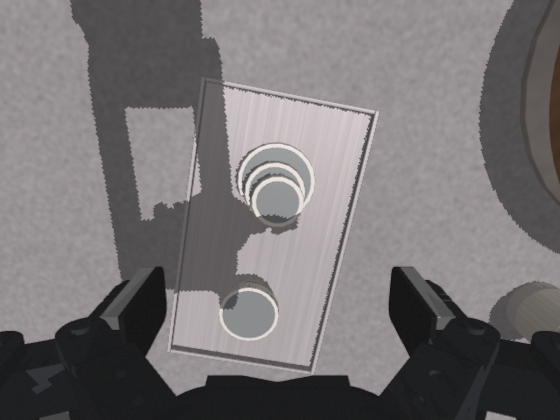

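Wrist-frame nests: 60 (452.4,284.0), 70 (607,301.2), 50 (624.3,146.6), 40 (469.9,129.3). They form a 155 mm square, as they should. The wrist view shows tub 40 at px (277,201) = (445.0,-183.2), lid top at about 104. Next I'll grip its lid edge.

Request:
{"op": "move_arm", "data": {
  "steps": [
    [-1,[0.002,-0.001,-0.04],0],
    [-1,[0.002,-0.001,-0.085],0],
    [-1,[0.002,-0.001,-0.125],0],
    [-1,[0.002,-0.001,-0.143],0],
    [-1,[0.002,-0.001,-0.143],0],
    [1,[0.002,-0.001,-0.143],0],
    [1,[0.002,-0.001,-0.143],0],
    [1,[0.002,-0.001,-0.143],0],
    [1,[0.002,-0.001,-0.143],0],
    [1,[0.002,-0.001,-0.143],0]
  ],
  "grip_force": 25
}}

```text
clock: 7.95
tool_pos: [446.3, -183.6, 94.4]
tool_rot: [0.233, 0.973, -0.0, 0.001]
wrist_force: [0.8, 0.8, 6.7]
finger_gap: 38.6
grasp_force: 24.8
```

Request:
{"op": "move_arm", "data": {
  "steps": [
    [1,[0,0,0],0],
    [1,[0,0,0],0],
    [1,[0,0,0.004],0],
    [1,[0,0,0.01],0],
    [1,[0,0,0.02],0],
    [1,[0,0,0.02],0],
    [1,[0,0,0.02],0],
    [1,[0,0,0.02],0],
    [1,[0,0,0.02],0],
    [1,[0,0,0.02],0]
  ]
}}

```text
clock: 9.2
tool_pos: [445.3, -183.3, 113.1]
tool_rot: [0.233, 0.973, 0.0, -0.0]
wrist_force: [-0.3, 0.4, -0.4]
finger_gap: 38.5
grasp_force: 25.2
```

```bash
python3 -c "
from h import *
o,p,d,m,T=look('g1');W=cloud(m,T,d)
print(o['tool_pos'],o['finger_gap'],o['grasp_force'])
p,d=manip.snapshot('scene');cv2.imwrite('pics/sc1.png',cv2.resize(p[130:230,190:350,::-1],(480,300)))
a=cv2.imread('pics/g1.png');b=cv2.imread('pics/sc1.png');c=np.zeros((420,560,3),np.uint8);c[:300,:480]=b
cv2.imwrite('pics/both1.png',cv2.resize(np.vstack([a,c[:300]]),(460,592)))"
```

```text
[ 445.25785412 -183.2579324   113.14251458] 38.53916088558682 25.154874622821808
```

View pics/both1.png

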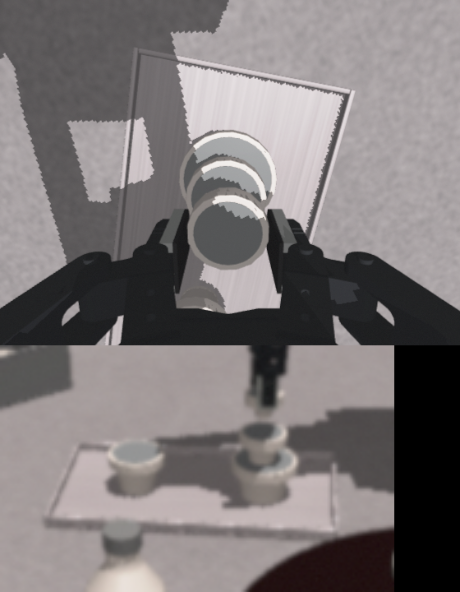

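The wrist view shows tub 40's lid held between the pads (gap 38.5), and the stack below is still standing. Carry it to nest 40.

Request:
{"op": "move_arm", "data": {
  "steps": [
    [1,[0,0,0.03],0],
    [1,[0.003,0.03,0.05],0],
    [1,[0.007,0.08,0.05],0],
    [1,[0.011,0.135,0.05],0],
    [1,[0.015,0.19,0.05],0],
    [1,[0.019,0.245,0.05],0],
    [1,[0.023,0.295,0.05],0],
    [1,[0.025,0.313,0.05],0],
    [1,[0.025,0.313,0.04],0],
    [1,[0.025,0.313,0.02],0]
  ]
}}

```text
clock: 10.55
tool_pos: [470.7, 128.6, 133.0]
tool_rot: [0.233, 0.973, -0.0, 0.001]
wrist_force: [0.1, -0.2, -0.6]
finger_gap: 38.5
grasp_force: 25.4
```

Request:
{"op": "move_arm", "data": {
  "steps": [
    [1,[0,0,-0.005],0],
    [1,[0,0,-0.01],0],
    [1,[0,0,-0.015],0],
    [1,[0,0,-0.02],0],
    [1,[0,0,-0.024],0],
    [1,[0,0,-0.027],0],
    [1,[0,0,-0.029],0],
    [1,[0,0,-0.029],0],
    [1,[0,0,-0.029],0],
    [1,[0,0,-0.029],0]
  ]
}}

```text
clock: 11.8
tool_pos: [470.5, 129.7, 104.4]
tool_rot: [0.233, 0.973, 0.0, 0.0]
wrist_force: [0.0, -0.7, -0.7]
finger_gap: 38.4
grasp_force: 25.4
```

```bash
python3 -c "
from h import *
o,p,d,m,T=look('p1');W=cloud(m,T,d)
print(o['tool_pos'],o['wrist_force'],o['finger_gap'])
print('lid z', np.median(W[230:280,265:290,2]), 'px z',W[200:340:20,277,2].round(0))
g=(W[...,2]>97)&(W[...,2]<103);print('ring z',np.median(W[...,2][g]))"
```

```text
[470.45334325 129.71777068 104.44264338] [ 0.01853469 -0.66075373 -0.69667247] 38.376271521150166
lid z 113.23940701594033 px z [100.  99. 113. 114. 114. 113. 114.]
ring z 99.08021360072385
```

View pics/p1.png

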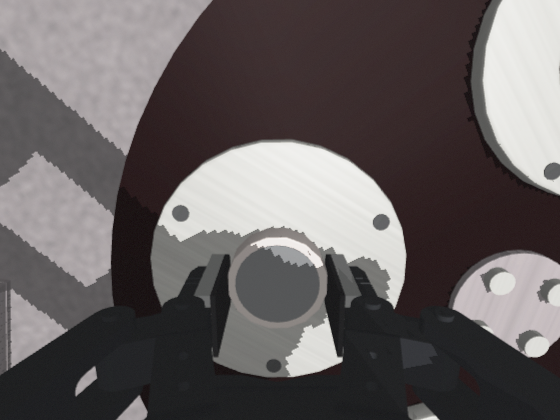

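The lid is concentric with nest 40 and its underside is about 2 mm above the ring. Lower it, release, and go back to the stack at viewing height.

Request:
{"op": "move_arm", "data": {
  "steps": [
    [1,[0,0,-0.001],0],
    [1,[0,0,-0.0015],0],
    [1,[0,0,-0.002],0],
    [0,[0,0,-0.002],0],
    [-0.3,[0,0,-0.002],0],
    [-1,[0,0,-0.002],0],
    [-1,[0,0,-0.002],0],
    [-1,[0,0,0.01],0],
    [-1,[0,0,0.05],0],
    [-1,[0,0,0.1],0]
  ]
}}

```text
clock: 13.1
tool_pos: [469.5, 129.5, 205.3]
tool_rot: [0.233, 0.973, -0.0, -0.001]
wrist_force: [1.1, 0.2, -0.8]
finger_gap: 85.5
grasp_force: 0.0
```

Request:
{"op": "move_arm", "data": {
  "steps": [
    [-1,[0,0,0.027],0],
    [-1,[0,0,0.027],0],
    [-1,[-0.005,-0.06,0],0],
    [-1,[-0.01,-0.12,0],0],
    [-1,[-0.015,-0.18,0],0],
    [-1,[-0.02,-0.24,0],0],
    [-1,[-0.025,-0.3,-0.01],0],
    [-1,[-0.025,-0.313,-0.02],0],
    [-1,[-0.025,-0.313,-0.02],0],
    [-1,[-0.025,-0.313,-0.02],0]
  ]
}}

```text
clock: 14.35
tool_pos: [444.9, -181.7, 183.9]
tool_rot: [0.232, 0.973, 0.001, -0.001]
wrist_force: [-0.2, 0.3, 0.5]
finger_gap: 85.2
grasp_force: 0.0
```

```bash
cat >> h.py <<'E'
def nest(xy,R,n="top"):
    p,d=manip.snapshot(n);m,T=campose(n);W=cloud(m,T,d)
    mk=((W[...,2]>106)&(W[...,2]<125)&(np.hypot(W[...,0]-xy[0],W[...,1]-xy[1])<R+12)).astype(np.uint8)
    c=max(cv2.findContours(mk,0,cv2.CHAIN_APPROX_NONE)[0],key=len)[:,0]
    A=W[mk>0];L=np.linalg.lstsq(np.c_[A[:,:2],np.ones(len(A))],A[:,2],rcond=None)[0]
    print(n,"nest lid",np.array(circ(ray(m,T,c,112))).round(1),"z",np.median(A[:,2]).round(1),"tilt",np.hypot(*L[:2]).round(3))
E
python3 -c "
from h import *
lid('s2',78,25);nest((471.5,130),20)"
```

```text
tcp [ 444.9 -181.7  183.9] clock 14.35 F [-0.19  0.25  0.55]
lid R 25 [ 4.427e+02 -1.845e+02  2.450e+01  3.000e-01  1.000e+00] px [274. 206.] z med 77.3
top nest lid [470.8 129.2  19.    0.6   1. ] z 112.1 tilt 0.009
```

Tub 40 is seated: z 112.1, tilt 0.009, and within about 1 mm of the nest centre. Tub 50 is at (442.7,-184.5), lid top at about 78. Grip it.

Request:
{"op": "move_arm", "data": {
  "steps": [
    [-1,[-0.0025,-0.001,-0.04],0],
    [-1,[-0.0025,-0.001,-0.08],0],
    [-1,[-0.0025,-0.001,-0.11],0],
    [-1,[-0.0025,-0.001,-0.118],0],
    [-1,[-0.0025,-0.001,-0.118],0],
    [1,[-0.0025,-0.001,-0.118],0],
    [1,[-0.0025,-0.001,-0.118],0],
    [1,[-0.0025,-0.001,-0.118],0],
    [1,[-0.0025,-0.001,-0.118],0],
    [1,[-0.0025,-0.001,-0.118],0]
  ]
}}

```text
clock: 15.7
tool_pos: [443.7, -184.7, 67.6]
tool_rot: [0.233, 0.973, -0.0, 0.001]
wrist_force: [0.1, 1.2, 5.6]
finger_gap: 48.7
grasp_force: 24.9
```

Request:
{"op": "move_arm", "data": {
  "steps": [
    [1,[0,0,0],0],
    [1,[0,0,0],0],
    [1,[0,0,0.004],0],
    [1,[0,0,0.01],0],
    [1,[0,0,0.03],0],
    [1,[0,0,0.06],0],
    [1,[0,0,0.09],0],
    [1,[0,0,0.094],0],
    [1,[0,0,0.094],0],
    [1,[0,0,0.094],0]
  ]
}}

```text
clock: 16.95
tool_pos: [441.9, -183.8, 159.1]
tool_rot: [0.233, 0.973, 0.0, -0.001]
wrist_force: [0.5, 0.4, 0.1]
finger_gap: 48.5
grasp_force: 26.0
```

```bash
python3 -c "
from h import *
o,p,d,m,T=look('g2');W=cloud(m,T,d)
print(o['tool_pos'],o['finger_gap'],o['grasp_force'])
print('lid z minus tcp', W[200:340:10,277,2].round(1)-o['tool_pos'][2])"
```

```text
[ 441.88380941 -183.82907032  159.14604096] 48.53784021010825 25.98707914352417
lid z minus tcp [-113.94604096 -113.44604096    3.15395904    8.75395904    9.45395904
    9.65395904    9.85395904    9.15395904    8.95395904    8.95395904
    9.45395904    9.65395904    8.95395904    8.65395904]
```

Request:
{"op": "move_arm", "data": {
  "steps": [
    [1,[0.005,0.057,0],0],
    [1,[0.01,0.114,0],0],
    [1,[0.02,0.17,0],0],
    [1,[0.04,0.22,0],0],
    [1,[0.07,0.265,0],0],
    [1,[0.11,0.295,0],0],
    [1,[0.155,0.32,0],0],
    [1,[0.182,0.3315,0],0],
    [1,[0.182,0.3315,-0.01],0],
    [1,[0.182,0.3315,-0.028],0]
  ]
}}

```text
clock: 18.25
tool_pos: [623.6, 146.9, 130.7]
tool_rot: [0.233, 0.973, -0.001, -0.001]
wrist_force: [0.1, -0.7, -0.4]
finger_gap: 48.5
grasp_force: 26.1
```

Request:
{"op": "move_arm", "data": {
  "steps": [
    [1,[0,0,-0.003],0],
    [1,[0,0,-0.008],0],
    [1,[0,0,-0.013],0],
    [1,[0,0,-0.018],0],
    [1,[0,0,-0.022],0],
    [1,[0,0,-0.025],0],
    [1,[0,0,-0.027],0],
    [1,[0,0,-0.027],0],
    [1,[0,0,-0.027],0],
    [1,[0,0,-0.027],0]
  ]
}}

```text
clock: 19.5
tool_pos: [624.9, 147.2, 105.4]
tool_rot: [0.233, 0.973, 0.0, 0.0]
wrist_force: [-0.9, -0.0, -0.6]
finger_gap: 48.5
grasp_force: 26.1
```

```bash
cat >> h.py <<'E'
def held(name):
    o,p,d,m,T=look(name);W=cloud(m,T,d);c=W[200:340:6,277,2]
    print(o['clock'],o['tool_pos'].round(1),o['wrist_force'].round(2),o['finger_gap'].round(1))
    l=np.median(c[c>106]);r=W[...,2];r=np.median(r[(r>97)&(r<103)]);print('lid',l.round(1),'ring',r.round(1),'gap under lid',(l-r-12).round(1))
E
python3 -c "
from h import *
held('p2')"
```

```text
Traceback (most recent call last):
  File "h.py", line 53, in held
    print(o['clock'],o['tool_pos'].round(1),o['wrist_force'].round(2),o['finger_gap'].round(1))
                                                                      ^^^^^^^^^^^^^^^^^^^^^
AttributeError: 'float' object has no attribute 'round'
```

View pics/p2.png

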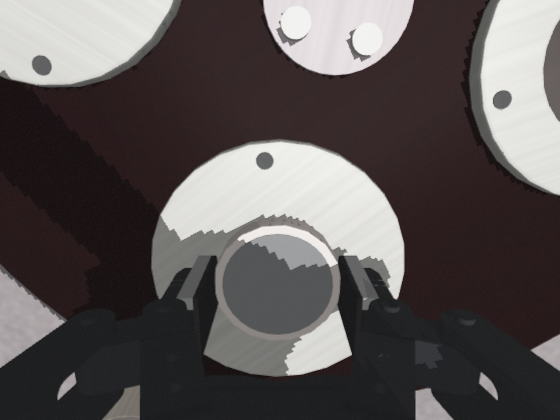

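Tub 50 is concentric over its nest at px (278,285). Check its height, then seat it.

```bash
sed -i "s/o\['finger_gap'\].round(1)/o['finger_gap']/" h.py; python3 -c "
from h import *
held('p2b')"
```

```text
19.55 [624.9 147.2 105.5] [-0.42 -0.56 -0.77] 48.41775862521375
lid 115.1 ring 99.1 gap under lid 4.0
```

Request:
{"op": "move_arm", "data": {
  "steps": [
    [1,[0,0,-0.0015],0],
    [1,[0,0,-0.003],0],
    [1,[0,0,-0.0035],0],
    [0,[0,0,-0.0035],0],
    [-0.3,[0,0,-0.0035],0],
    [-1,[0,0,-0.0035],0],
    [-1,[0,0,-0.0035],0],
    [-1,[0,0,0.01],0],
    [-1,[0,0,0.05],0],
    [-1,[0,0,0.095],0]
  ]
}}

```text
clock: 20.85
tool_pos: [624.4, 147.1, 201.5]
tool_rot: [0.233, 0.973, -0.0, -0.001]
wrist_force: [0.6, -0.0, -0.1]
finger_gap: 85.3
grasp_force: 0.0
```

Request:
{"op": "move_arm", "data": {
  "steps": [
    [-1,[-0.03,-0.012,0],0],
    [-1,[-0.072,-0.037,0],0],
    [-1,[-0.112,-0.067,0],0],
    [-1,[-0.142,-0.112,0],0],
    [-1,[-0.162,-0.165,0],0],
    [-1,[-0.172,-0.22,-0.01],0],
    [-1,[-0.177,-0.275,-0.02],0],
    [-1,[-0.182,-0.33,-0.03],0],
    [-1,[-0.182,-0.331,-0.04],0],
    [-1,[-0.182,-0.331,-0.04],0]
  ]
}}

```text
clock: 22.1
tool_pos: [442.2, -183.5, 160.1]
tool_rot: [0.233, 0.972, 0.0, -0.001]
wrist_force: [-0.3, 0.4, -0.4]
finger_gap: 85.2
grasp_force: 0.0
```

```bash
python3 -c "
from h import *
lid('s3',46,35);nest((625.6,147),25)"
```

```text
tcp [ 442.2 -183.5  160.1] clock 22.1 F [-0.25  0.36 -0.41]
lid R 35 [ 4.412e+02 -1.826e+02  3.430e+01  3.000e-01  1.000e+00] px [279. 201.] z med 45.4
top nest lid [6.247e+02 1.461e+02 2.430e+01 6.000e-01 9.000e-01] z 111.8 tilt 0.006
```

Tub 50 is seated (z 111.8). Tub 70's lid is at (441.2,-182.6), top at 46. Grip it.

Request:
{"op": "move_arm", "data": {
  "steps": [
    [-1,[-0.0015,0.001,-0.05],0],
    [-1,[-0.0015,0.001,-0.1],0],
    [-1,[-0.0015,0.001,-0.125],0],
    [-1,[-0.0015,0.001,-0.131],0],
    [-1,[-0.0015,0.001,-0.131],0],
    [1,[-0.0015,0.001,-0.131],0],
    [1,[-0.0015,0.001,-0.131],0],
    [1,[-0.0015,0.001,-0.131],0],
    [1,[-0.0015,0.001,-0.131],0],
    [1,[-0.0015,0.001,-0.131],0]
  ],
  "grip_force": 30
}}

```text
clock: 23.45
tool_pos: [442.7, -183.0, 31.0]
tool_rot: [0.233, 0.972, -0.0, 0.002]
wrist_force: [0.8, 2.8, 6.4]
finger_gap: 68.3
grasp_force: 33.0
```

Request:
{"op": "move_arm", "data": {
  "steps": [
    [1,[0,0,0],0],
    [1,[0,0,0],0],
    [1,[0,0,0.004],0],
    [1,[0,0,0.01],0],
    [1,[0,0,0.03],0],
    [1,[0,0,0.07],0],
    [1,[0,0,0.11],0],
    [1,[0,0,0.136],0],
    [1,[0,0,0.136],0],
    [1,[0,0,0.136],0]
  ]
}}

```text
clock: 24.7
tool_pos: [440.5, -182.4, 164.6]
tool_rot: [0.233, 0.973, 0.0, -0.001]
wrist_force: [0.3, 1.0, -1.4]
finger_gap: 68.0
grasp_force: 34.7
```

```bash
python3 -c "
from h import *
held('g3')"
```

```text
24.7 [ 440.5 -182.4  164.6] [ 0.28  0.96 -1.44] 67.98589771277034
lid 178.9 ring nan gap under lid nan
  return _methods._mean(a, axis=axis, dtype=dtype,
  ret = ret.dtype.type(ret / rcount)
```

View pics/g3.png

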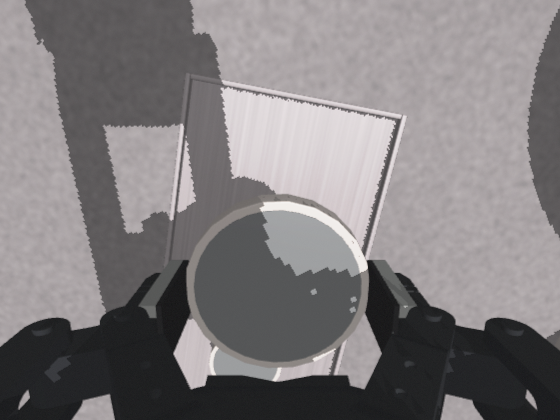

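Tub 70 is held at px (278,285) with the lid level. Carry it to nest 70.

Request:
{"op": "move_arm", "data": {
  "steps": [
    [1,[0.003,0.04,0],0],
    [1,[0.008,0.09,0],0],
    [1,[0.013,0.145,0],0],
    [1,[0.02,0.2,0],0],
    [1,[0.03,0.255,0],0],
    [1,[0.05,0.305,0],0],
    [1,[0.08,0.35,0],0],
    [1,[0.115,0.395,0],0],
    [1,[0.145,0.44,0],0],
    [1,[0.166,0.4845,0],0]
  ]
}}

```text
clock: 26.0
tool_pos: [607.7, 302.9, 162.6]
tool_rot: [0.233, 0.973, -0.001, -0.001]
wrist_force: [-0.6, 0.2, -1.3]
finger_gap: 68.3
grasp_force: 34.8
```

Request:
{"op": "move_arm", "data": {
  "steps": [
    [1,[0,0,0],0],
    [1,[0,0,-0.01],0],
    [1,[0,0,-0.02],0],
    [1,[0,0,-0.03],0],
    [1,[0,0,-0.038],0],
    [1,[0,0,-0.046],0],
    [1,[0,0,-0.053],0],
    [1,[0,0,-0.058],0],
    [1,[0,0,-0.062],0],
    [1,[0,0,-0.062],0]
  ]
}}

```text
clock: 27.25
tool_pos: [607.1, 301.7, 103.0]
tool_rot: [0.233, 0.973, -0.0, -0.0]
wrist_force: [-0.4, -0.4, -1.9]
finger_gap: 68.4
grasp_force: 34.9
```

```bash
python3 -c "
from h import *
held('p3')"
```

```text
27.25 [607.1 301.7 103. ] [-0.35 -0.45 -1.93] 68.38376887769253
lid 117.2 ring 99.1 gap under lid 6.1
```

View pics/p3.png

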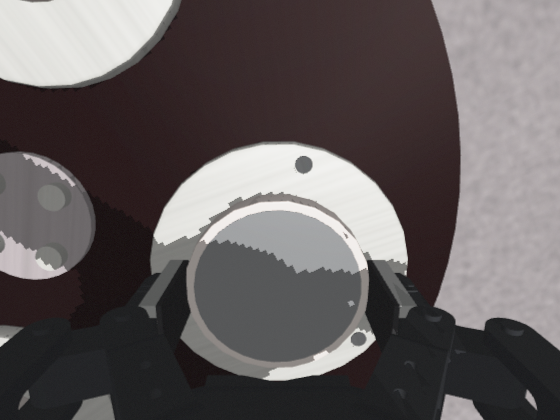

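Concentric, with 6 mm under the lid. Lower 5 mm, release, then go to the lone tub 60.

Request:
{"op": "move_arm", "data": {
  "steps": [
    [1,[0,0,-0.002],0],
    [1,[0,0,-0.004],0],
    [1,[0,0,-0.005],0],
    [1,[0,0,-0.005],0],
    [-0.9,[0,0,-0.005],0],
    [-1,[0,0,-0.005],0],
    [-1,[0,0,-0.005],0],
    [-1,[0,0,0.01],0],
    [-1,[0,0,0.05],0],
    [-1,[0,0,0.105],0]
  ]
}}

```text
clock: 28.55
tool_pos: [606.5, 301.3, 208.8]
tool_rot: [0.233, 0.973, -0.001, -0.001]
wrist_force: [0.7, 0.9, -0.0]
finger_gap: 85.2
grasp_force: 0.0
```

Request:
{"op": "move_arm", "data": {
  "steps": [
    [-1,[-0.01,-0.05,0.01],0],
    [-1,[-0.02,-0.11,0.01],0],
    [-1,[-0.03,-0.17,0.01],0],
    [-1,[-0.04,-0.23,0.01],0],
    [-1,[-0.05,-0.29,0.01],0],
    [-1,[-0.055,-0.35,0.01],0],
    [-1,[-0.057,-0.41,0.01],0],
    [-1,[-0.057,-0.47,0],0],
    [-1,[-0.057,-0.53,-0.02],0],
    [-1,[-0.057,-0.569,-0.05],0]
  ]
}}

```text
clock: 29.8
tool_pos: [551.5, -271.1, 160.3]
tool_rot: [0.234, 0.972, -0.001, 0.003]
wrist_force: [-0.3, -0.1, -1.7]
finger_gap: 85.5
grasp_force: 0.0
```

```bash
python3 -c "
from h import *
lid('s4',46,30);nest((608.8,301.2),35)"
```

```text
tcp [ 551.5 -271.1  160.3] clock 29.8 F [-0.33 -0.09 -1.68]
lid R 30 [ 5.492e+02 -2.684e+02  2.940e+01  3.000e-01  1.000e+00] px [281. 198.] z med 45.4
top nest lid [606.9 300.4  34.2   0.7   1. ] z 112.1 tilt 0.008
```

Tub 70 is seated. The arm was still settling, so I'll hold and measure again.

Request:
{"op": "move_arm", "data": {
  "steps": [
    [-1,[0,0,0],0],
    [-1,[0,0,0],0],
    [-1,[0,0,0],0],
    [-1,[0,0,0],0],
    [-1,[0,0,0],0],
    [-1,[0,0,0],0],
    [-1,[0,0,0],0],
    [-1,[0,0,0],0],
    [-1,[0,0,0],0],
    [-1,[0,0,0],0]
  ]
}}

```text
clock: 31.15
tool_pos: [550.3, -267.4, 158.3]
tool_rot: [0.233, 0.973, -0.0, -0.0]
wrist_force: [0.3, -0.4, 0.3]
finger_gap: 85.2
grasp_force: 0.0
```

```bash
python3 -c "
from h import *
lid('s5',46,30)"
```

```text
tcp [ 550.3 -267.4  158.3] clock 31.15 F [ 0.3  -0.37  0.31]
lid R 30 [ 5.492e+02 -2.682e+02  2.940e+01  3.000e-01  1.000e+00] px [277. 203.] z med 45.4
```

Request:
{"op": "move_arm", "data": {
  "steps": [
    [-1,[-0.001,-0.001,-0.05],0],
    [-1,[-0.001,-0.001,-0.1],0],
    [-1,[-0.001,-0.001,-0.12],0],
    [-1,[-0.001,-0.001,-0.127],0],
    [-1,[-0.001,-0.001,-0.127],0],
    [1,[-0.001,-0.001,-0.127],0],
    [1,[-0.001,-0.001,-0.127],0],
    [1,[-0.001,-0.001,-0.127],0],
    [1,[-0.001,-0.001,-0.127],0],
    [1,[-0.001,-0.001,-0.127],0]
  ]
}}

```text
clock: 32.45
tool_pos: [550.4, -268.8, 33.0]
tool_rot: [0.233, 0.973, -0.0, 0.001]
wrist_force: [-1.1, -0.4, 6.9]
finger_gap: 58.3
grasp_force: 31.9
```

Request:
{"op": "move_arm", "data": {
  "steps": [
    [1,[0,0,0],0],
    [1,[0,0,0],0],
    [1,[0,0,0.004],0],
    [1,[0,0,0.01],0],
    [1,[0,0,0.03],0],
    [1,[0,0,0.07],0],
    [1,[0,0,0.11],0],
    [1,[0,0,0.134],0],
    [1,[0,0,0.134],0],
    [1,[0,0,0.134],0]
  ]
}}

```text
clock: 33.7
tool_pos: [548.5, -267.8, 164.2]
tool_rot: [0.233, 0.973, 0.0, -0.001]
wrist_force: [-0.9, -0.4, -2.0]
finger_gap: 58.2
grasp_force: 32.6
```

```bash
python3 -W ignore -c "
from h import *
held('g4')"
```

```text
33.7 [ 548.5 -267.8  164.2] [-0.9  -0.4  -2.01] 58.24192229713901
lid 176.7 ring nan gap under lid nan
```

Request:
{"op": "move_arm", "data": {
  "steps": [
    [1,[-0.02,0.03,0],0],
    [1,[-0.045,0.075,0],0],
    [1,[-0.065,0.13,0],0],
    [1,[-0.08,0.185,0],0],
    [1,[-0.085,0.245,0],0],
    [1,[-0.085,0.305,0],0],
    [1,[-0.085,0.365,0],0],
    [1,[-0.09,0.425,0],0],
    [1,[-0.093,0.485,0],0],
    [1,[-0.0965,0.535,0],0]
  ]
}}

```text
clock: 35.0
tool_pos: [451.6, 268.6, 163.7]
tool_rot: [0.232, 0.973, -0.001, -0.001]
wrist_force: [0.2, 0.2, -0.5]
finger_gap: 58.5
grasp_force: 32.6
```

Request:
{"op": "move_arm", "data": {
  "steps": [
    [1,[0,0.0177,0],0],
    [1,[0,0.0177,0],0],
    [1,[0,0.0177,-0.01],0],
    [1,[0,0.0177,-0.02],0],
    [1,[0,0.0177,-0.03],0],
    [1,[0,0.0177,-0.04],0],
    [1,[0,0.0177,-0.05],0],
    [1,[0,0.0177,-0.057],0],
    [1,[0,0.0177,-0.062],0],
    [1,[0,0.0177,-0.062],0]
  ]
}}

```text
clock: 36.25
tool_pos: [452.6, 284.4, 102.9]
tool_rot: [0.233, 0.973, -0.0, -0.0]
wrist_force: [-0.5, -0.4, -1.2]
finger_gap: 58.4
grasp_force: 32.6
```

```bash
python3 -c "
from h import *
held('p4')"
```

```text
36.25 [452.6 284.4 102.9] [-0.54 -0.37 -1.23] 58.4066807313832
lid 115.2 ring 99.1 gap under lid 4.1
```

View pics/p4.png

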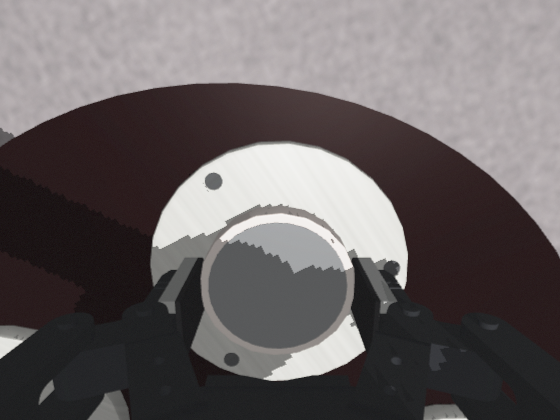

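Tub 60 is concentric at px (278,283), with 4 mm under the lid. Lower it, release, retreat, and check all four.

Request:
{"op": "move_arm", "data": {
  "steps": [
    [1,[0,0,-0.0015],0],
    [1,[0,0,-0.003],0],
    [1,[0,0,-0.0035],0],
    [1,[0,0,-0.0035],0],
    [-0.8,[0,0,-0.0035],0],
    [-1,[0,0,-0.0035],0],
    [-1,[0,0,-0.0035],0],
    [-1,[0,0,0.01],0],
    [-1,[0,0,0.05],0],
    [-1,[0,0,0.105],0]
  ]
}}

```text
clock: 37.55
tool_pos: [451.9, 283.9, 209.0]
tool_rot: [0.233, 0.973, -0.001, -0.001]
wrist_force: [1.3, 0.3, -0.2]
finger_gap: 85.4
grasp_force: 0.0
```

Request:
{"op": "move_arm", "data": {
  "steps": [
    [-1,[-0.03,0.04,0.02],0],
    [-1,[-0.06,0.08,0.03],0],
    [-1,[-0.09,0.12,0.03],0],
    [-1,[-0.12,0.16,0.03],0],
    [-1,[-0.15,0.2,0.03],0],
    [-1,[-0.17,0.22,0.03],0],
    [-1,[-0.17,0.22,0.03],0],
    [-1,[-0.17,0.22,0.03],0],
    [-1,[-0.17,0.22,0.03],0],
    [-1,[-0.17,0.22,0.03],0]
  ]
}}

```text
clock: 38.8
tool_pos: [283.6, 503.7, 238.5]
tool_rot: [0.234, 0.972, -0.0, 0.0]
wrist_force: [-0.1, -0.3, 0.6]
finger_gap: 85.4
grasp_force: 0.0
```

```bash
python3 -c "
from h import *
o=manip.get_obs();print(o['clock'],o['tool_pos'].round())
for xy,R in (((608.8,301.2),35),((454.4,284),30),((625.6,146.9),25),((471.5,130),20)): print(xy);nest(xy,R);nest(xy,R,'scene')
p,d=manip.snapshot('top');cv2.imwrite('pics/end.png',p[:,:,::-1])"
```

```text
38.8 [284. 504. 238.]
(608.8, 301.2)
top nest lid [606.7 300.3  34.3   0.8   1. ] z 111.8 tilt 0.013
scene nest lid [610.6 301.9  36.6   1.1   0.9] z 114.1 tilt 0.035
(454.4, 284)
top nest lid [453.4 283.3  29.2   0.5   0.9] z 112.1 tilt 0.01
scene nest lid [456.5 285.2  32.5   1.3   0.9] z 114.1 tilt 0.055
(625.6, 146.9)
top nest lid [6.247e+02 1.462e+02 2.420e+01 6.000e-01 1.000e+00] z 111.8 tilt 0.013
scene nest lid [628.  148.6  27.4   1.3   0.9] z 114.2 tilt 0.075
(471.5, 130)
top nest lid [470.8 129.1  19.    0.6   1. ] z 112.0 tilt 0.01
scene nest lid [475.7 129.9  22.8   1.3   0.9] z 114.2 tilt 0.099
```

View pics/end.png

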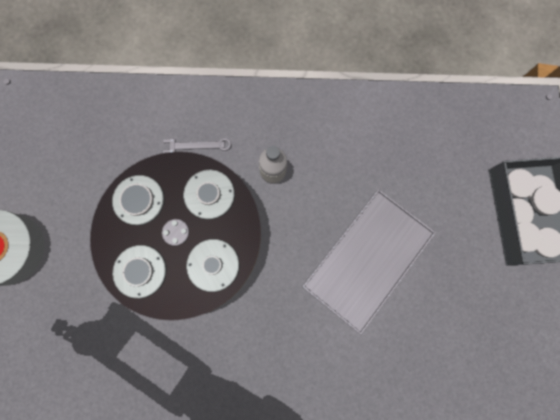

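The top view shows all four tubs in their own rings, each at lid height 112 mm, level and within about 2 mm of centre. The bottle and wrench haven't moved. The larger tilts from the scene camera come from side-wall points in its oblique view. Handing in.

```bash
python3 -c "
from bench import manip
print(manip.close_job())"
```

```text
the job is handed in; nothing more can be done
None
```

All four tubs hang released and level in their own nests, centred to about 2 mm in the top camera view; the bottle and wrench were not moved, and the job was handed in at about 39 s (no verdict was returned).

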